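# Clear the filter holder and set the blank flow selector

### The job

Use the orange-handled push rod to drive the spent blue filter cartridge right through the holder's bore so that it drops into the catch tray on the far side, and lay the rod back on its rest as it was. Then turn the blank flow selector back (anticlockwise) to its end stop and from there bring it up to the third click. Leave the other things on the bench where they stand.

Things in the scene. Friction and masses are not known exactly. Their poses are not given: they have to be found in the camera images.
- holder: Fixed filter holder: an aluminium block with a level through-bore, and a grey catch tray behind it on the same base plate. Origin on the bench under the bore's entry mouth; x is the push direction (entry to tray), z up. The block spans x 0 to 90, y -40 to 40, top at z 110; the round bore (40 diameter) has its axis at y 0, z 65 and is open at both ends. Tray inside: x 92 to 254, y -46 to 46, floor at z 10, walls up to z 40. All mm.
- bore_mouth (a point): Centre of the bore's entry mouth, 65 mm above the bench; x is the push direction, into the bore.
- cartridge_mid (a point): Centre of the spent filter cartridge, a loose blue cylinder with white end bands, 36 mm diameter, 70 mm long, about 110 g, flat closed ends; x is its long axis. At the start it lies loose in the bore, 5 to 20 mm inside the entry mouth; it slides with a few N.
- rod_grip (a point): Grip place (near the centre of mass) in the orange handle of the push rod; x points along the rod to its tip. Rod 200 mm long, about 160 g: square handle 24 x 24 mm from 45 mm behind this point to 25 mm ahead of it, then a steel shaft 12 mm diameter, and a white round tip 22 mm diameter that ends 155 mm ahead. Handle's flat sides are upright and level.
- rod_tip (a point): Centre of the flat end face of the push rod's tip, 155 mm ahead of rod_grip along x.
- rest_place (a point): Where rod_grip lies when the rod is on its rest (55 mm above the bench); x points the way the rod's tip points. The rest is a fixed grey base 215 x 60 x 10 mm with two open white forks: one 36 mm behind this point (32 mm gap, for the handle), one 105 mm ahead (22 mm gap, for the shaft). Fork cheeks reach 57 mm above the bench; the rod lifts straight out. Nothing stands within 25 mm either side of the handle.
- console: Fixed white flow console, box 115 (x) x 100 (y) x 60 mm high with a green foot band; origin on the bench under its centre. The selector is on top, its axis upright through the centre.
- selector_grip (a point): On the selector's axis, at the height to grip (94 mm above the bench). Blank selector: grey round skirt 72 mm diameter with a black bar on top, 64 long, 16 thick, from 9 to 43 mm above the skirt's underside (bar top 107 mm above the bench). x runs along the bar and turns with it; both ends of the bar look alike and nothing is marked. z up.
- selector (a joint): Angle of the selector (rad): 0 at the anticlockwise end stop, growing clockwise seen from above. Seven click positions 25 degrees (0.436 rad) apart: the stop, then clicks 1 to 6, the sixth at the clockwise stop (2.618). Sprung detents pull it to the nearest position when it is let go; about 0.1 N m to turn. The first click from the stop is at 0.436, the third at 1.309.
- amber_bottle: Bystander: amber glass bottle, 72 mm diameter, 150 high; origin at its foot.
- beaker: Bystander: glass beaker, 72 mm diameter, 85 high; origin at its foot.
- tip_box: Bystander: blue pipette-tip box with clear lid, 122 x 82 x 76 mm high; origin at its underside.
- tube_rack: Bystander: orange tube rack with capped tubes, 100 x 200 x 87 mm high; origin at its underside.
- white_jar: Bystander: white jar with red cap, 64 mm diameter, 90 high; origin at its foot.
- mini_centrifuge: Bystander: round white mini centrifuge with clear dome, 150 mm diameter, 100 high; origin at its underside.
- power_brick: Bystander: black power brick, 110 x 50 x 32 mm high; origin at its underside.
Not all that is in view belongs to the job. Of the things that look like the part that bears rod_grip, the smallest one is meant.

How it is judged:
On the way, in this order (a step that is already met when the one before it is completed fails the run):
1. the rod's tip is pushed through the bore and the cartridge has come out on the tray side (x of rod_tip in the frame of holder above 0.06 m and y of rod_tip in the frame of holder between -0.02 and 0.02 m and z of rod_tip in the frame of holder between 0.045 and 0.085 m and x of cartridge_mid in the frame of holder above 0.11 m), for 0.05 s.
2. the rod is back on its rest, with the cartridge in the tray (distance between rod_grip and rest_place below 0.02 m and angle between the x axis of rod_grip and the x axis of rest_place, either way round below 0.1 rad and height (world z) of rod_grip below 0.06 m and x of cartridge_mid in the frame of holder between 0.095 and 0.25 m and y of cartridge_mid in the frame of holder between -0.046 and 0.046 m and z of cartridge_mid in the frame of holder below 0.055 m), for 0.2 s.
3. the selector is at its anticlockwise end stop (value of joint selector below 0.1 rad), for 0.05 s.
At the end, for the whole second after the job is handed in: The cartridge lies still within the tray walls, its centre under 55 mm above the bench; the rod lies still in the forks of its rest, within 20 mm and 0.1 rad of its place; the selector stands at the third click from the anticlockwise stop (1.309 rad, within 0.12) (all of step 2 and value of joint selector between 1.18899 and 1.42899 rad and linear speed of each of cartridge, rod below 0.02 m/s and velocity of joint selector between -0.1 and 0.1 rad/s); the robot touches nothing.
It fails at once if a bystander is shifted by more than 25 mm (distance of any of amber_bottle, beaker, tip_box, tube_rack, white_jar, mini_centrifuge, power_brick from where it was at the start of the episode above 0.025 m).
It fails at once if a bystander is tipped (angle between any of amber_bottle, beaker, tip_box, tube_rack, white_jar, mini_centrifuge, power_brick's own z axis and vertical above 0.3 rad).
It also fails if it takes over 72 s, if anything falls off the work surface, if the arm or the gripper's body presses on something with over 40 N, if the wrist force passes 120 N, or if a joint passes its speed limit or range.

### The arm

A 6-joint arm with a two-finger parallel gripper is mounted at the origin on the work surface. World frame = base frame: x ahead of the robot, y to its left, z up, the work surface at z = 0. Lengths are in m, angles in rad, forces in N, time in s.
With the tool pointing down it reaches from about 0.2 to 0.875 m from the base axis. Payload 3.4 kg.
Tool frame: the origin (TCP) lies midway between the tips of the shut fingers; the grasp point (between the pads) lies ctrl.hold_point_z behind it (ctrl.hold_point_z is the distance from the TCP to the grasp point, in m); z points along the fingers, y is the line along which they close (so a half turn about z gives the same grasp; the last joint's range is limited). The gripper opens to 94 mm and grips with 3 to 60 N. Pads are 16 mm wide; open, the fingers measure 119 mm over their backs; the gripper's body (75 mm by 177 mm) begins 78 mm behind the grasp point.
Start: joints at [-1.456, 0.276, 1.505, -0, 1.361, -0.121], TCP at [0.134, -0.559, 0.205] pointing down, gripper open.
Joint ranges: [-2.89, 2.89], [-0.75, 2.08], [0.22, 2.7], [-1.18, 4.32], [0.11, 2.71], [-2.7, 2.7]. Speed limits (rad/s): [2.57, 2.57, 3.14, 3.14, 3.14, 3.14].

### API

Orientations are given as a unit quaternion [x, y, z, w].
In Python, from station import ctrl, viewer gives the robot as it stands. The module is installed in compiled form; this text tells all that it offers.
- The arm moves only by the tool servo_tool, never from a script. Its argument "motion" is a list of rows, each a list of 6 numbers: the shift along the world's x, y, z in units of 50 mm (1.0 is 50 mm), then the turn, a rotation vector about the world's x, y, z in units of 10 degrees (1.0 is 10 degrees). A call has 1 to 20 rows; each row shifts and turns the commanded pose from where the row before left it; what a row does not reach is not made up. A row lasts 1/8 s, in which the tool goes at most 62.5 mm and 10.7 degrees, less where a joint would pass 70% of its speed; a pose out of reach is approached as far as the arm can. A call is refused whole if a number of a shift passes 1 or a number of a turn 1, either way. A call with a gripper value outside its range is refused whole. "gripper" is the opening, from 0 (shut) to 1 (fully open), set as the call begins (left out, the last holds). The fingers move at their own pace and stop on an object; "squeeze" is the grip in N (left out, the last holds). Time passes only in rows, so rows that do not move let the fingers close. It gives the time, the measured TCP pose, the force, the opening and the grip force at its end, in the units of the state.
- ctrl.sense(): the state, without advancing time (a new reading comes with each control period).
- viewer.capture(name): name is "scene" or "top" or "wrist"; returns (picture, depth): 480x640x3 uint8, red, green, blue; 480x640 float32, m along the optical axis (not along the pixel's ray), 0 where there is no reading.
- viewer.camera_model(name): a dict with "K" (3x3 intrinsics, pixels), "view" (4x4, takes a point from world to camera coordinates). Camera axes: x right, y up, looking along -z (the intrinsics and any distortion apply to the point x, -y, -z); pixel columns grow to the right and rows downward; lengths in m; the calibration is good to about 2 mm. A picture is of the moment at which its call begins: read the wrist's pose just before it. camera_model takes no time and is no camera call; for the wrist camera it gives the pose at the moment of the call.
- ctrl.hand_in(): hands the job in; it is judged then, once.
The state is a dict: "time": time; "joint_positions": joint angles; "joint_vel": joint speeds; "joint_torque": joint torques, N m; "ee_pos": TCP position; "tcp_rot": TCP orientation; "contact_force": force on the tool from outside, world axes, zero at the start; "moment": the same for the moment, N m; "grip_width": finger opening in m; "finger_force": force on a finger pad.
Only numpy, scipy, OpenCV 4.12 (cv2) and the standard library are available. Lean on these libraries where they do the work, as an engineer would, in place of code of your own. Each camera call takes 0.05 s, during which the arm holds its last target. There are 200 camera calls.

## Working session

There is one attempt and no reset: what is moved stays moved. The work goes in short steps, Python scripts to look and compute and a tool call to move; the robot and the scene stay as the last step left them, time stands still between calls to the robot, and variables do not carry over. Pictures are saved under pics/ and viewed, at most 10 in all, crops included, and the job is handed in when it is done.

Besides the shell and the picture viewer there is one more tool, called after "Call:" by a JSON object that holds its "api" and its "payload", one argument or row to a line. servo_tool: Moves the arm, as the interface text tells. Its arguments: {"type":"object","properties":{"motion":{"type":"array"},"gripper":{"type":"number"},"squeeze":{"type":"number"}},"required":["motion"]}

```bash
mkdir -p pics; python3 - <<'E'
from station import ctrl, viewer
import cv2,numpy as np
for n in("scene","top"):
    p,d=viewer.capture(n); cv2.imwrite(f"pics/{n}0.png",p[:,:,::-1]); np.savez(f"{n}0.npz",p=p,d=d,**viewer.camera_model(n))
    print(n,viewer.camera_model(n))
print(ctrl.sense(),ctrl.hold_point_z)
E
```

```text
scene {'K': array([[473.35164388,   0.        , 313.65539695],
       [  0.        , 473.35164388, 231.27570591],
       [  0.        ,   0.        ,   1.        ]]), 'view': array([[ 7.74486431e-01,  6.32589524e-01,  1.12357395e-03,
        -3.83857172e-01],
       [-5.03579287e-01,  6.15460852e-01,  6.06313319e-01,
         2.08792423e-01],
       [ 3.82855938e-01, -4.70147247e-01,  7.95225060e-01,
        -1.53776533e+00],
       [ 0.00000000e+00,  0.00000000e+00,  0.00000000e+00,
         1.00000000e+00]])}
top {'K': array([[454.34568792,   0.        , 314.97129254],
       [  0.        , 454.34568792, 241.23952062],
       [  0.        ,   0.        ,   1.        ]]), 'view': array([[-0.01786046, -0.99982367,  0.00580023, -0.02066391],
       [ 0.9966916 , -0.01734386,  0.07940428, -0.50518082],
       [-0.07928968,  0.00719923,  0.99682562, -1.17217463],
       [ 0.        ,  0.        ,  0.        ,  1.        ]])}
{'time': 0.1, 'joint_positions': array([-1.45598902e+00,  2.76540933e-01,  1.50599655e+00,  1.77613485e-05,
        1.36069508e+00, -1.21000481e-01]), 'joint_vel': array([-1.21161257e-03, -3.62429388e-04, -2.19438070e-03, -2.39671950e-04,
       -7.70735291e-05,  7.28422912e-04]), 'joint_torque': array([ 1.59372110e-03, -4.05456054e+01, -2.37780780e+01,  7.03024794e-02,
        2.99311581e-02, -4.52981737e-05]), 'ee_pos': array([ 0.13427938, -0.558583  ,  0.20468998]), 'tcp_rot': array([ 9.93057269e-01,  1.17629028e-01,  1.12228865e-05, -8.19925965e-04]), 'contact_force': array([-0.08690502,  0.20049756, -0.86180151]), 'moment': array([-0.03132164,  0.0182905 , -0.02201995]), 'finger_force': 0.0, 'grip_width': 0.09371327618590844} 0.0188
```

View pics/scene0.png

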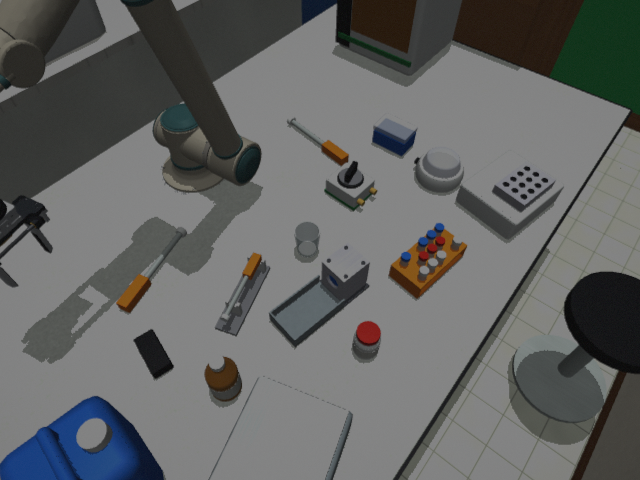

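View pics/top0.png

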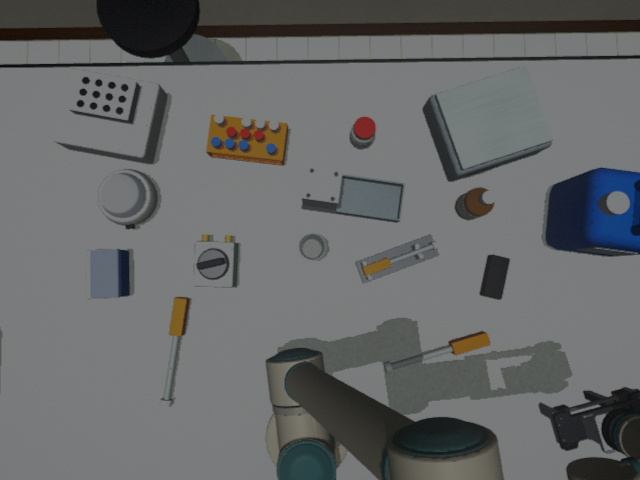

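The top view shows three orange-handled rods: (470,343), (179,316), and the one on the grey rest at (377,267). The one on the rest is clearly the smallest, and it lies in the forks. I'll confirm that in an enlarged crop.

```bash
python3 - <<'E'
import cv2,numpy as np
z=np.load("top0.npz");p=z['p'][:,:,::-1]
a=cv2.resize(p[160:290,290:450],None,fx=4.5,fy=4.5,interpolation=cv2.INTER_CUBIC)
a=cv2.convertScaleAbs(a,alpha=1.4)
cv2.imwrite("pics/c1.png",a)
b=cv2.resize(p[225:295,185:245],None,fx=8,fy=8,interpolation=cv2.INTER_CUBIC)
cv2.imwrite("pics/c2.png",cv2.convertScaleAbs(b,alpha=1.4))
E
cat > h.py <<'E'
import numpy as np
def ray(z,u,v):
    K=z['K'];V=z['view'];R=V[:3,:3];c=-R.T@V[:3,3]
    d=R.T@np.array([(u-K[0,2])/K[0,0],-(v-K[1,2])/K[1,1],-1]);return c,d
def at(z,u,v,h):
    c,d=ray(z,u,v);return c+d*(h-c[2])/d[2]
def cloud(z):
    d=z['d'];v,u=np.mgrid[:480,:640];K=z['K'];V=z['view'];R=V[:3,:3]
    P=np.stack([(u-K[0,2])/K[0,0]*d,-(v-K[1,2])/K[1,1]*d,-d],-1)
    P=(P-V[:3,3])@R; P[d==0]=np.nan; return P
E
```

```text
(no output)
```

View pics/c1.png

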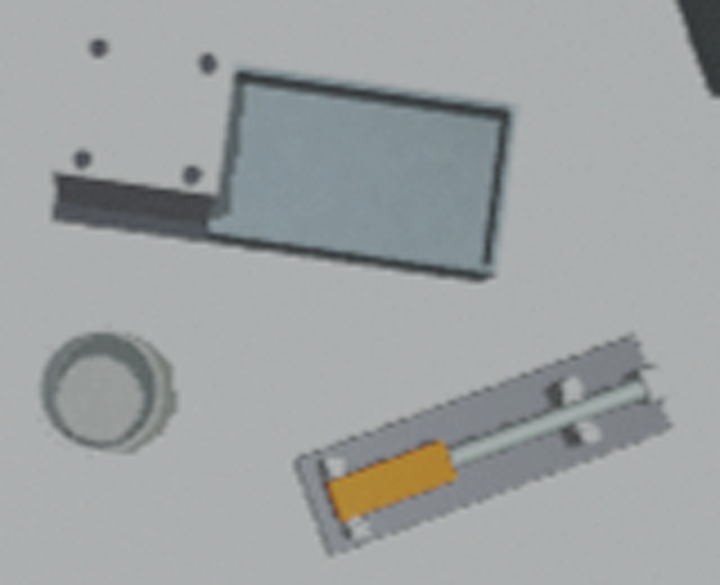

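View pics/c2.png

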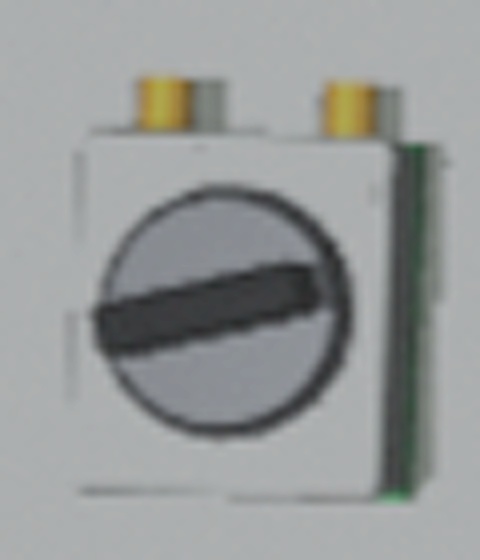

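The smallest rod is the one in the forks. In the crop its handle runs (335,501)→(450,459) and its tip is near (645,390). The bolt holes and top of the block are at the upper left, with the tray to the right.

```bash
python3 - <<'E'
import numpy as np,cv2
from h import *
z=np.load("top0.npz");P=cloud(z);p=z['p'].astype(int)
f=lambda x,y:(290+(x+.5)/4.5-.5,160+(y+.5)/4.5-.5)
b=at(z,*f(335,501),.067);fr=at(z,*f(450,459),.067)
d=fr-b;L=np.linalg.norm(d);print("rod",b,fr,L,"grip",b+d*45/70,"yaw",np.degrees(np.arctan2(d[1],d[0])))
t=at(z,*f(645,388),.055);print("tip px",t, "vs",(b+d/L*.2))
def rect(m,n):
    q=P[m][:,:2]; r=cv2.minAreaRect((q*1000).astype(np.float32));print(n,m.sum(),np.nanmedian(P[m][:,2]),r)
u=np.arange(640)[None,:];v=np.arange(480)[:,None]
box=lambda a,b_,c,d_:(u>=a)&(u<b_)&(v>=c)&(v<d_)
Z=P[...,2]
rect(box(290,350,160,215)&(Z>.1)&(Z<.12),"block")
rect(box(185,245,225,295)&(Z>.055)&(Z<.0645),"console")
rect(box(185,245,225,295)&(Z>.1)&(Z<.115),"bar")
m=box(350,395,255,285)&(Z>.06)&(Z<.074)&(p[...,0]-p[...,2]>60);rect(m,"handle")
rect(box(335,410,170,225)&(Z>.03)&(Z<.05),"traywalls")
# bolts
for x,y in((98,47),(208,63),(83,159),(192,175)):print(at(z,*f(x,y),.11))
for n,w in dict(beaker=(313,246),bottle=(475,204),brick=(495,277),jar=(364,131)).items():print(n,P[w[1],w[0]])
for n,(x,y) in dict(A=(100,332),B=(320,285)).items():print(at(z,185+(x+.5)/8-.5,225+(y+.5)/8-.5,.107))
E
```

```text
rod [ 0.42410477 -0.15104509  0.067     ] [ 0.44637303 -0.21594832  0.067     ] 0.06861708850533754 grip [ 0.43842008 -0.1927686   0.067     ] yaw -71.06292986842283
tip px [ 0.48498811 -0.32979193  0.055     ] vs [ 0.48901066 -0.34022021  0.067     ]
block 1199 0.10924914228020845 ((636.5331420898438, -46.87565612792969), (89.839599609375, 80.93281555175781), 80.42254638671875)
console 986 0.059027596691924575 ((449.2348327636719, 229.44314575195312), (99.75189971923828, 113.79088592529297), 87.56885528564453)
bar 177 0.10529713603700566 ((448.9026184082031, 230.12469482421875), (16.00518226623535, 63.33287048339844), 12.166518211364746)
handle 243 0.06579352533400881 ((434.9125061035156, -182.4907684326172), (22.317062377929688, 68.51209259033203), 19.01416015625)
traywalls 348 0.03827480493568769 ((616.1453247070312, -173.51791381835938), (170.985595703125, 100.89753723144531), 80.69356536865234)
[ 0.67312766 -0.02325247  0.11      ]
[ 0.66327066 -0.08311667  0.11      ]
[ 0.61144075 -0.01403648  0.11      ]
[ 0.60165596 -0.07309441  0.11      ]
beaker [ 0.49345111 -0.02421983  0.0036072 ]
bottle [ 0.58164588 -0.42083929  0.11336261]
brick [ 0.40287725 -0.49309128  0.03338107]
jar [ 0.77560346 -0.1575538   0.09031792]
[0.44258034 0.25723888 0.107     ]
[0.4556156  0.19079133 0.107     ]
```

Call:
{"api": "servo_tool", "payload": {
  "motion": [
    [0.507, 0.612, -0.125, 0, 0, 0.796],
    [0.507, 0.612, -0.125, 0, 0, 0.796],
    [0.507, 0.612, -0.125, 0, 0, 0.796],
    [0.507, 0.612, -0.125, 0, 0, 0.796],
    [0.507, 0.612, -0.125, 0, 0, 0.796],
    [0.507, 0.612, -0.125, 0, 0, 0.796],
    [0.507, 0.612, -0.125, 0, 0, 0.796],
    [0.507, 0.612, -0.125, 0, 0, 0.796],
    [0.507, 0.612, -0.125, 0, 0, 0.796],
    [0.507, 0.612, -0.125, 0, 0, 0.796],
    [0.507, 0.612, -0.125, 0, 0, 0.796],
    [0.507, 0.612, -0.125, 0, 0, 0.796],
    [0, 0, 0, 0, 0, 0],
    [0, 0, 0, 0, 0, 0]
  ],
  "gripper": 0.75
}}

```text
time: 1.85
ee_pos: [0.4381, -0.1922, 0.1303]
tcp_rot: [0.581, 0.814, -0.0, -0.0]
contact_force: [-0.4, 0.2, 0.4]
grip_width: 0.0707
finger_force: 0.0
```

```bash
cat >> h.py <<'E'
def yaw(q):
    from scipy.spatial.transform import Rotation as R
    m=R.from_quat(q).as_matrix();return np.degrees(np.arctan2(m[1,0],m[0,0])),m[:,2]
E
python3 - <<'E'
from station import ctrl, viewer
import cv2,numpy as np
from h import *
s=ctrl.sense();M=viewer.camera_model("wrist");p,d=viewer.capture("wrist")
cv2.imwrite("pics/w1.png",p[:,:,::-1]);np.savez("w1.npz",p=p,d=d,**M)
z=dict(d=d,**M);P=cloud(z);Z=P[...,2];q=p.astype(int)
m=(Z>.06)&(Z<.074)&(q[...,0]-q[...,2]>60)
print(m.sum(),np.median(P[m],0) if m.any() else 0,cv2.minAreaRect((P[m][:,:2]*1000).astype(np.float32)) if m.any() else 0)
print(s['ee_pos'],yaw(s['tcp_rot']),s['joint_positions'],s['grip_width'],s['time'])
t=np.load("top0.npz");P=cloud(t)
k=np.zeros((480,640),bool);k[105:170,200:295]=1;k&=(P[...,2]>.03)&(P[...,2]<.1)
print("rack",cv2.boxPoints(cv2.minAreaRect((P[k][:,:2]*1000).astype(np.float32))))
E
```

```text
4307 [ 0.4336115  -0.18031197  0.06671226] ((434.0646667480469, -182.35638427734375), (23.474641799926758, 68.77721405029297), 19.14215850830078)
[ 0.43806135 -0.19215519  0.13031775] (np.float64(109.00744981969386), array([-8.42138308e-04, -2.38774573e-04, -9.99999617e-01])) [-5.58434536e-01  1.89573658e-01  1.82278852e+00 -7.17340733e-04
  1.12981826e+00 -8.89870770e-01] 0.07074623503257166 1.85
rack [[712.2941    52.442184]
 [814.1092    39.403183]
 [839.67487  239.03307 ]
 [737.8598   252.07207 ]]
```

View pics/w1.png

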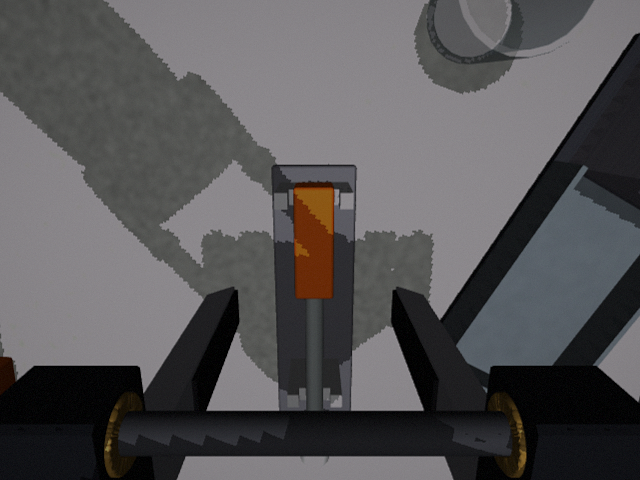

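The wrist view shows the handle centred between the fingers, at (313,240). The fork cheeks are clear of the grip place.

Call:
{"api": "servo_tool", "payload": {
  "motion": [
    [0, 0, 0, 0, 0, 0],
    [0, 0, -0.3, 0, 0, 0],
    [0, 0, -0.3, 0, 0, 0],
    [0, 0, -0.3, 0, 0, 0],
    [0, 0, -0.3, 0, 0, 0],
    [0, 0, -0.3, 0, 0, 0],
    [0, 0, -0.3, 0, 0, 0],
    [0, 0, 0, 0, 0, 0]
  ],
  "gripper": 0.48
}}

```text
time: 2.9
ee_pos: [0.4374, -0.1922, 0.0398]
tcp_rot: [0.581, 0.814, -0.0, -0.001]
contact_force: [0.0, 0.1, -0.7]
grip_width: 0.0453
finger_force: 0.0
```

Call:
{"api": "servo_tool", "payload": {
  "motion": [
    [0, 0, 0, 0, 0, 0],
    [0, 0, 0, 0, 0, 0],
    [0, 0, 0, 0, 0, 0],
    [0, 0, 0, 0, 0, 0],
    [0, 0, 0, 0, 0, 0],
    [0, 0, 0, 0, 0, 0]
  ],
  "gripper": 0,
  "squeeze": 40
}}

```text
time: 3.65
ee_pos: [0.4388, -0.1923, 0.0411]
tcp_rot: [0.58, 0.814, -0.0, 0.001]
contact_force: [-1.6, -0.7, 5.4]
grip_width: 0.024
finger_force: 40.0
```

Call:
{"api": "servo_tool", "payload": {
  "motion": [
    [0, 0, 0.3, 0, 0, 0],
    [0, 0, 0.5, 0, 0, 0],
    [0, 0, 0.6, 0, 0, 0],
    [0, 0, 0.6, 0, 0, 0],
    [0.477, 0.774, 0, 0, 0, -0.285],
    [0.477, 0.774, 0, 0, 0, -0.285],
    [0.477, 0.774, 0, 0, 0, -0.285],
    [0.477, 0.774, 0, 0, 0, -0.285],
    [0.477, 0.774, 0, 0, 0, -0.285],
    [0.477, 0.774, 0, 0, 0, -0.285],
    [0.477, 0.774, 0, 0, 0, -0.285],
    [0.477, 0.774, 0, 0, 0, -0.285],
    [0.477, 0.774, 0, 0, 0, -0.285],
    [0.477, 0.774, 0, 0, 0, -0.285],
    [0, 0, 0, 0, 0, 0],
    [0, 0, 0, 0, 0, 0]
  ]
}}

```text
time: 5.65
ee_pos: [0.676, 0.1948, 0.1394]
tcp_rot: [0.763, 0.647, -0.001, -0.0]
contact_force: [-0.7, -0.1, -1.8]
grip_width: 0.0237
finger_force: 40.0
```

```bash
python3 - <<'E'
from station import ctrl, viewer
import cv2,numpy as np
from h import *
s=ctrl.sense()
print(s['ee_pos'],yaw(s['tcp_rot']),s['joint_positions'],s['finger_force'],s['time'])
for n in("wrist","top"):
    M=viewer.camera_model(n);p,d=viewer.capture(n);np.savez(n+"2.npz",p=p,d=d,**M)
    P=cloud(dict(d=d,**M));Z=P[...,2]
    if n=="top":
        cv2.imwrite("pics/t2.png",cv2.resize(p[90:270,200:420,::-1],None,fx=3.6,fy=3.3,interpolation=cv2.INTER_CUBIC))
    else: cv2.imwrite("pics/w2.png",p[:,:,::-1])
    # block top
    m=(abs(Z-.11)<.006)&(abs(P[...,0]-.6365)<.06)&(abs(P[...,1]+.047)<.06)
    print(n,m.sum(), cv2.minAreaRect((P[m][:,:2]*1000).astype(np.float32)) if m.sum()>5 else 0)
    # rod shaft points
    a=np.radians(-99.5);ex=np.array([np.cos(a),np.sin(a)]);ey=np.array([-ex[1],ex[0]])
    Q=P[...,:2]-np.array([.644,-.0025]);X=Q@ex;Y=Q@ey
    for lo,hi in((-.17,-.13),(-.13,-.1),(-.1,-.075),(-.07,-.04)):
        k=(X>lo)&(X<hi)&(abs(Y)<.03)&(Z>.14)&(Z<.18)
        if k.sum()>3: print((lo,hi),k.sum(),np.median(Y[k]),Y[k].min(),Y[k].max(),np.median(Z[k]),Z[k].max(),X[k].max())
E
```

```text
[0.67604502 0.19476254 0.13935089] (np.float64(80.57583263146634), array([-2.42422897e-03, -9.81606590e-04, -9.99996580e-01])) [ 1.81984707e-01  5.07350115e-01  1.30023026e+00 -5.41439229e-04
  1.33657417e+00  3.46595316e-01] 39.98159945011139 5.65
wrist 0 0
(-0.17, -0.13) 758 -0.0007621192334620855 -0.006770184996538293 0.005191365202189154 0.15804860574888407 0.16025242675425083 -0.13001967493199265
(-0.13, -0.1) 477 -0.0006905159776350694 -0.006471838586879318 0.005109987337889261 0.15794925021514897 0.16072524446740977 -0.1152585082596676
top 1174 ((636.5379638671875, -46.872928619384766), (89.76914978027344, 80.99451446533203), 80.76344299316406)
(-0.17, -0.13) 84 -0.0017331441836982838 -0.006409377179530931 0.00520276542937325 0.15771479872776586 0.16123438679251664 -0.13117786341500387
(-0.13, -0.1) 68 -0.0019847600941413773 -0.007016972603691712 0.004844590593814166 0.1574027391205267 0.1615981414820292 -0.10041187416719242
(-0.1, -0.075) 54 -0.0014333032454752104 -0.007481358359468787 0.004829506009264677 0.15733530849137628 0.16197902610109902 -0.07505622230576095
(-0.07, -0.04) 78 -0.0023776599802904337 -0.01185624259241243 0.00885041516163342 0.15984476924058494 0.1682679500580624 -0.04518493587810887
```

View pics/w2.png

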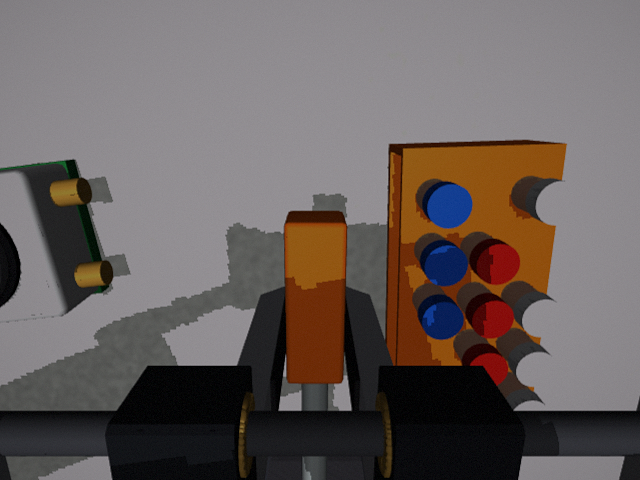

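Call:
{"api": "servo_tool", "payload": {
  "motion": [
    [0.024, 0, -0.3, 0, 0, 0],
    [0, 0, -0.3, 0, 0, 0],
    [0, 0, -0.3, 0, 0, 0],
    [0, 0, -0.3, 0, 0, 0],
    [0, 0, -0.3, 0, 0, 0],
    [0, 0, -0.29, 0, 0, 0],
    [0, 0, 0, 0, 0, 0],
    [0, 0, 0, 0, 0, 0]
  ]
}}

```text
time: 6.75
ee_pos: [0.6787, 0.1952, 0.0513]
tcp_rot: [0.763, 0.646, 0.0, 0.0]
contact_force: [0.6, -0.6, -1.7]
grip_width: 0.0241
finger_force: 40.0
```

Call:
{"api": "servo_tool", "payload": {
  "motion": [
    [-0.025, -0.148, 0, 0, 0, 0],
    [-0.025, -0.148, 0, 0, 0, 0],
    [-0.025, -0.148, 0, 0, 0, 0],
    [-0.025, -0.148, 0, 0, 0, 0],
    [-0.025, -0.148, 0, 0, 0, 0],
    [-0.025, -0.148, 0, 0, 0, 0],
    [-0.025, -0.148, 0, 0, 0, 0],
    [-0.025, -0.148, 0, 0, 0, 0],
    [-0.025, -0.148, 0, 0, 0, 0],
    [0, 0, 0, 0, 0, 0]
  ]
}}

```text
time: 8.0
ee_pos: [0.6669, 0.1278, 0.051]
tcp_rot: [0.763, 0.646, -0.0, 0.0]
contact_force: [0.2, 0.2, -0.8]
grip_width: 0.024
finger_force: 40.0
```

Call:
{"api": "servo_tool", "payload": {
  "motion": [
    [-0.025, -0.148, 0, 0, 0, 0],
    [-0.025, -0.148, 0, 0, 0, 0],
    [-0.025, -0.148, 0, 0, 0, 0],
    [-0.025, -0.148, 0, 0, 0, 0],
    [-0.025, -0.148, 0, 0, 0, 0],
    [-0.025, -0.148, 0, 0, 0, 0],
    [-0.025, -0.148, 0, 0, 0, 0],
    [-0.025, -0.148, 0, 0, 0, 0],
    [-0.025, -0.148, 0, 0, 0, 0],
    [-0.025, -0.148, 0, 0, 0, 0],
    [-0.025, -0.148, 0, 0, 0, 0],
    [0, 0, 0, 0, 0, 0],
    [0, 0, 0, 0, 0, 0]
  ]
}}

```text
time: 9.62
ee_pos: [0.6532, 0.0471, 0.051]
tcp_rot: [0.763, 0.646, 0.0, -0.0]
contact_force: [-0.8, 0.3, -1.6]
grip_width: 0.0238
finger_force: 40.0
```

```bash
python3 - <<'E'
from station import ctrl, viewer
import cv2,numpy as np
p,d=viewer.capture("top")
cv2.imwrite("pics/t3.png",cv2.resize(p[130:250,270:430,::-1],None,fx=4.5,fy=4.5,interpolation=cv2.INTER_CUBIC))
from h import *
P=cloud(dict(d=d,**viewer.camera_model("top")));q=p.astype(int)
m=(q[...,2]-q[...,0]>50)&(abs(P[...,0]-.61)<.1)&(abs(P[...,1]+.17)<.15)
print(m.sum(),np.median(P[m],0),P[m].min(0),P[m].max(0),ctrl.sense()['ee_pos'])
E
```

```text
155 [ 0.61737689 -0.15940979  0.08070722] [ 0.60133936 -0.18427812  0.0110052 ] [ 0.63735499 -0.14165383  0.08742732] [0.65327906 0.04722328 0.05096714]
```

View pics/t3.png

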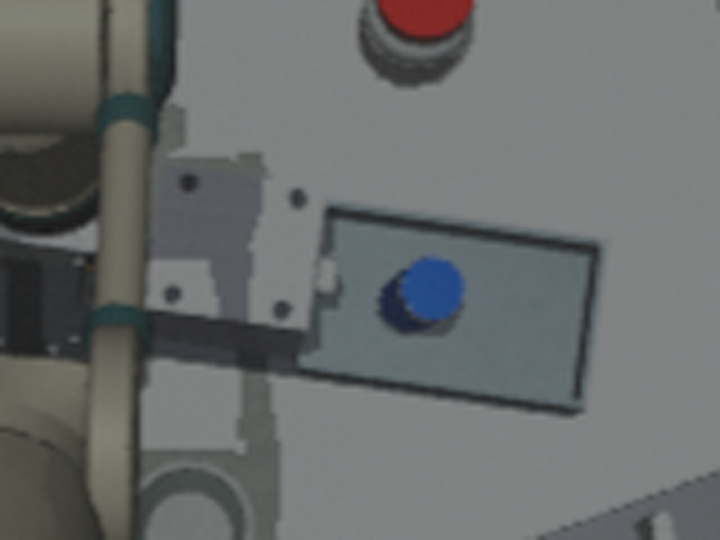

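The white tip shows past the block's exit at (327,275). The blue cartridge has dropped into the tray at (430,290) and stands on end. Its top is at z≈0.081, so its centre is ≈0.045, under 55 mm and inside the tray. Next I withdraw the rod.

Call:
{"api": "servo_tool", "payload": {
  "motion": [
    [0.05, 0.296, 0, 0, 0, 0],
    [0.05, 0.296, 0, 0, 0, 0],
    [0.05, 0.296, 0, 0, 0, 0],
    [0.05, 0.296, 0, 0, 0, 0],
    [0.05, 0.296, 0, 0, 0, 0],
    [0.05, 0.296, 0, 0, 0, 0],
    [0.05, 0.296, 0, 0, 0, 0],
    [0.05, 0.296, 0, 0, 0, 0],
    [0.05, 0.296, 0, 0, 0, 0],
    [0.05, 0.296, 0, 0, 0, 0],
    [0, 0, 0, 0, 0, 0],
    [0, 0, 0.5, 0, 0, 0],
    [0, 0, 0.5, 0, 0, 0],
    [0, 0, 0.5, 0, 0, 0],
    [0, 0, 0.5, 0, 0, 0],
    [0, 0, 0, 0, 0, 0]
  ]
}}

```text
time: 11.68
ee_pos: [0.6797, 0.1948, 0.1534]
tcp_rot: [0.763, 0.646, 0.002, 0.001]
contact_force: [0.9, -0.1, -2.1]
grip_width: 0.0235
finger_force: 40.0
```

```bash
python3 - <<'E'
from station import ctrl
from h import *
s=ctrl.sense();t=np.array([.438,-.192,.14]);y=yaw(s['tcp_rot'])[0]
print(s['ee_pos'],y,(t-s['ee_pos'])/.05,(109-y)/10)
E
```

```text
[0.67968747 0.19475527 0.15339983] 80.50455373108014 [-4.83374932 -7.7351055  -0.26799661] 2.849544626891986
```

Call:
{"api": "servo_tool", "payload": {
  "motion": [
    [-0.483, -0.7735, 0, 0, 0, 0.285],
    [-0.483, -0.7735, 0, 0, 0, 0.285],
    [-0.483, -0.7735, 0, 0, 0, 0.285],
    [-0.483, -0.7735, 0, 0, 0, 0.285],
    [-0.483, -0.7735, 0, 0, 0, 0.285],
    [-0.483, -0.7735, 0, 0, 0, 0.285],
    [-0.483, -0.7735, 0, 0, 0, 0.285],
    [-0.483, -0.7735, 0, 0, 0, 0.285],
    [-0.483, -0.7735, 0, 0, 0, 0.285],
    [-0.483, -0.7735, 0, 0, 0, 0.285],
    [0, 0, -0.268, 0, 0, 0],
    [0, 0, 0, 0, 0, 0],
    [0, 0, 0, 0, 0, 0]
  ]
}}

```text
time: 13.3
ee_pos: [0.4369, -0.1907, 0.1371]
tcp_rot: [0.58, 0.815, 0.0, -0.0]
contact_force: [-0.2, 0.1, -0.7]
grip_width: 0.0238
finger_force: 40.0
```

```bash
python3 - <<'E'
from station import ctrl,viewer
import cv2
from h import *
s=ctrl.sense();t=np.array([.438,-.192,.0405]);y=yaw(s['tcp_rot'])[0]
print(s['ee_pos'],y,(t-s['ee_pos'])/.05,(109-y)/10)
p,d=viewer.capture("top");P=cloud(dict(d=d,**viewer.camera_model("top")));Z=P[...,2]
a=np.radians(-70.9);ex=np.array([np.cos(a),np.sin(a)]);ey=np.array([-ex[1],ex[0]])
Q=P[...,:2]-np.array([.4373,-.1918]);X=Q@ex;Y=Q@ey
for lo,hi in((.03,.06),(.06,.1),(.1,.14),(.135,.165)):
    k=(X>lo)&(X<hi)&(abs(Y)<.03)&(Z>.13)&(Z<.18)
    if k.sum()>3:print((lo,hi),k.sum(),np.median(Y[k]),np.median(Z[k]),X[k].max())
# fork cheeks
k=(X>.095)&(X<.115)&(abs(Y)<.03)&(Z>.045)&(Z<.062);print("forkcheeks",k.sum(),Y[k].min() if k.any() else 0,Y[k].max() if k.any() else 0)
E
```

```text
[ 0.43690966 -0.1907043   0.13713446] 109.08973790158869 [ 0.02180686 -0.02591399 -1.93268921] -0.008973790158869122
forkcheeks 0 0 0
```

Call:
{"api": "servo_tool", "payload": {
  "motion": [
    [0.022, -0.026, -0.3, 0, 0, 0],
    [0, 0, -0.3, 0, 0, 0],
    [0, 0, -0.3, 0, 0, 0],
    [0, 0, -0.3, 0, 0, 0],
    [0, 0, -0.2, 0, 0, 0],
    [0, 0, -0.2, 0, 0, 0],
    [0, 0, -0.15, 0, 0, 0],
    [0, 0, -0.1, 0, 0, 0],
    [0, 0, -0.06, 0, 0, 0],
    [0, 0, 0, 0, 0, 0]
  ]
}}

```text
time: 14.6
ee_pos: [0.4379, -0.193, 0.0421]
tcp_rot: [0.581, 0.814, 0.0, 0.0]
contact_force: [-0.6, 0.2, -0.4]
grip_width: 0.0237
finger_force: 40.0
```

Call:
{"api": "servo_tool", "payload": {
  "motion": [
    [0, 0, -0.03, 0, 0, 0],
    [0, 0, 0, 0, 0, 0]
  ]
}}

```text
time: 14.85
ee_pos: [0.4382, -0.1932, 0.0411]
tcp_rot: [0.581, 0.814, 0.0, 0.001]
contact_force: [1.4, 0.3, 2.2]
grip_width: 0.0238
finger_force: 40.0
```

Call:
{"api": "servo_tool", "payload": {
  "motion": [
    [0, 0, 0, 0, 0, 0],
    [0, 0, 0, 0, 0, 0],
    [0, 0, 0, 0, 0, 0],
    [0, 0, 0.2, 0, 0, 0],
    [0, 0, 0.4, 0, 0, 0],
    [0, 0, 0.6, 0, 0, 0],
    [0, 0, 0.6, 0, 0, 0],
    [0, 0, 0, 0, 0, 0]
  ],
  "gripper": 0.47
}}

```text
time: 15.85
ee_pos: [0.4395, -0.194, 0.1331]
tcp_rot: [0.58, 0.814, 0.0, 0.003]
contact_force: [0.0, -0.5, -0.3]
grip_width: 0.0445
finger_force: 0.0
```

```bash
python3 - <<'E'
from station import ctrl, viewer
import cv2,numpy as np
from h import *
s=ctrl.sense();M=viewer.camera_model("wrist");p,d=viewer.capture("wrist")
P=cloud(dict(d=d,**M));Z=P[...,2];q=p.astype(int)
m=(Z>.055)&(Z<.08)&(q[...,0]-q[...,2]>60)
print(m.sum(),np.median(P[m],0),cv2.minAreaRect((P[m][:,:2]*1000).astype(np.float32)))
print(s['ee_pos'],yaw(s['tcp_rot']),s['joint_positions'],s['time'])
E
```

```text
4263 [ 0.43438092 -0.18080454  0.06671943] ((434.92510986328125, -183.19630432128906), (23.54761505126953, 69.38683319091797), 18.568496704101562)
[ 0.43951962 -0.19399522  0.13309563] (np.float64(109.03018605783923), array([ 0.00515539, -0.00313623, -0.99998179])) [-5.60694245e-01  1.86200910e-01  1.81948605e+00  9.45122592e-05
  1.12987186e+00 -8.92882672e-01] 15.85
```

The rod is back within about 1 mm of where it lay. Next is the selector.

Call:
{"api": "servo_tool", "payload": {
  "motion": [
    [0, 0, 0.34, 0, 0, 0],
    [0.019, 0.848, 0, 0, 0, -0.07],
    [0.019, 0.848, 0, 0, 0, -0.07],
    [0.019, 0.848, 0, 0, 0, -0.07],
    [0.019, 0.848, 0, 0, 0, -0.07],
    [0.019, 0.848, 0, 0, 0, -0.07],
    [0.019, 0.848, 0, 0, 0, -0.07],
    [0.019, 0.848, 0, 0, 0, -0.07],
    [0.019, 0.848, 0, 0, 0, -0.07],
    [0.019, 0.848, 0, 0, 0, -0.07],
    [0.019, 0.848, 0, 0, 0, -0.07],
    [0, 0, 0, 0, 0, 0],
    [0, 0, 0, 0, 0, 0]
  ]
}}

```text
time: 17.52
ee_pos: [0.4464, 0.2303, 0.1464]
tcp_rot: [0.629, 0.778, -0.001, -0.0]
contact_force: [-0.2, -0.8, -0.2]
grip_width: 0.0443
finger_force: 0.0
```

```bash
python3 - <<'E'
from station import ctrl, viewer
import cv2,numpy as np
from h import *
s=ctrl.sense();M=viewer.camera_model("wrist");p,d=viewer.capture("wrist")
P=cloud(dict(d=d,**M));Z=P[...,2]
near=(abs(P[...,0]-.449)<.09)&(abs(P[...,1]-.23)<.09)
for lo,hi in((.1,.112),(.055,.064),(.064,.074)):
    m=near&(Z>lo)&(Z<hi)
    if m.sum()>5:print(m.sum(),np.median(P[m][:,2]),cv2.minAreaRect((P[m][:,:2]*1000).astype(np.float32)))
y=yaw(s['tcp_rot'])
print(s['ee_pos'],y,s['joint_positions'],s['time'],s['grip_width'])
cv2.imwrite("pics/w3.png",p[:,:,::-1])
E
```

```text
3119 0.1065251140519807 ((448.53857421875, 229.35943603515625), (16.01813316345215, 64.21642303466797), 12.424910545349121)
12181 0.05965312586380621 ((448.45965576171875, 229.70367431640625), (98.94155883789062, 114.26844787597656), 87.62064361572266)
7223 0.07263097015384944 ((448.2212829589844, 230.41275024414062), (79.4605712890625, 77.33649444580078), 15.047842979431152)
[0.44639747 0.23028853 0.14639788] (np.float64(102.07025414443312), array([-0.00235269, -0.00158507, -0.99999598])) [ 3.38224873e-01  2.11142740e-01  1.74916938e+00 -7.71606495e-04
  1.18402598e+00  1.27852619e-01] 17.525 0.04427161912477913
```

View pics/w3.png

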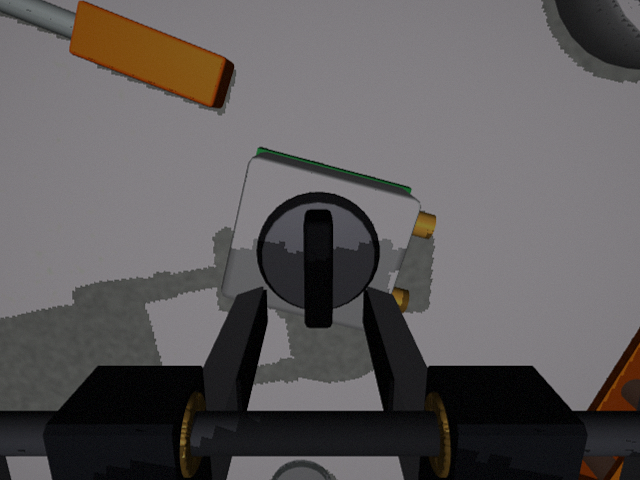

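The bar is at (318,268), aligned with the fingers. The skirt top is at z≈0.073, so I'll grip with the TCP at 0.080.

Call:
{"api": "servo_tool", "payload": {
  "motion": [
    [0.044, -0.016, -0.2, 0, 0, 0.035],
    [0, 0, -0.3, 0, 0, 0],
    [0, 0, -0.3, 0, 0, 0],
    [0, 0, -0.3, 0, 0, 0],
    [0, 0, -0.23, 0, 0, 0],
    [0, 0, 0, 0, 0, 0],
    [0, 0, 0, 0, 0, 0]
  ]
}}

```text
time: 18.45
ee_pos: [0.4499, 0.2305, 0.0813]
tcp_rot: [0.627, 0.779, 0.0, 0.0]
contact_force: [0.4, -0.4, -0.4]
grip_width: 0.0442
finger_force: 0.0
```

Call:
{"api": "servo_tool", "payload": {
  "motion": [
    [0, 0, 0, 0, 0, 0],
    [0, 0, 0, 0, 0, 0],
    [0, 0, 0, 0, 0, 0],
    [0, 0, 0, 0, 0, 0],
    [0, 0, 0, 0, 0, 0]
  ],
  "gripper": 0,
  "squeeze": 30
}}

```text
time: 19.08
ee_pos: [0.4483, 0.23, 0.0812]
tcp_rot: [0.627, 0.779, -0.001, -0.001]
contact_force: [-4.3, -0.5, 5.3]
grip_width: 0.0157
finger_force: 30.0
```

Call:
{"api": "servo_tool", "payload": {
  "motion": [
    [0, 0, 0, 0, 0, 0.5],
    [0, 0, 0, 0, 0, 0.5],
    [0, 0, 0, 0, 0, 0.5],
    [0, 0, 0, 0, 0, 0.5],
    [0, 0, 0, 0, 0, 0.5],
    [0, 0, 0, 0, 0, 0]
  ]
}}

```text
time: 19.82
ee_pos: [0.4481, 0.2299, 0.0812]
tcp_rot: [0.443, 0.897, -0.001, -0.001]
contact_force: [-4.4, -1.0, 6.2]
grip_width: 0.0158
finger_force: 30.0
```

```bash
cat > s.py <<'E'
from station import ctrl
from h import *
s=ctrl.sense();print(s['ee_pos'],yaw(s['tcp_rot'])[0],s['moment'],s['contact_force'],s['grip_width'],s['joint_positions'][5],s['time'])
E
python3 s.py
```

```text
[0.44814914 0.22988517 0.08122843] 127.40961088193062 [-0.21122765  0.7803257   0.01460053] [-4.3798486  -0.97862801  6.16682764] 0.015819183516718703 -0.31746656418731034 19.825
```

Call:
{"api": "servo_tool", "payload": {
  "motion": [
    [0, 0, 0, 0, 0, 0.5],
    [0, 0, 0, 0, 0, 0.5],
    [0, 0, 0, 0, 0, 0.5],
    [0, 0, 0, 0, 0, 0]
  ]
}}

```text
time: 20.32
ee_pos: [0.4481, 0.2298, 0.0812]
tcp_rot: [0.322, 0.947, -0.001, -0.001]
contact_force: [-5.1, -0.4, 5.3]
grip_width: 0.0158
finger_force: 30.0
```

```bash
python3 s.py
```

```text
[0.44806938 0.22983472 0.08121927] 142.4231622213554 [-0.19656568  0.76909423  0.0704672 ] [-5.12658406 -0.42039522  5.29218639] 0.015781938558571046 -0.5794531321324203 20.325
```

Call:
{"api": "servo_tool", "payload": {
  "motion": [
    [0, 0, 0, 0, 0, 0.5],
    [0, 0, 0, 0, 0, 0.5],
    [0, 0, 0, 0, 0, 0.4],
    [0, 0, 0, 0, 0, 0.4],
    [0, 0, 0, 0, 0, 0]
  ]
}}

```text
time: 20.95
ee_pos: [0.4481, 0.2297, 0.0812]
tcp_rot: [0.17, 0.985, -0.001, -0.001]
contact_force: [-3.8, -2.3, 6.0]
grip_width: 0.0158
finger_force: 30.0
```

```bash
python3 s.py
```

```text
[0.44805326 0.22974942 0.08122679] 160.40589020564022 [-0.24681919  0.74309742  0.03659019] [-3.79489256 -2.25529319  5.9645037 ] 0.015811823416415894 -0.8933354013673144 20.95
```

Call:
{"api": "servo_tool", "payload": {
  "motion": [
    [0, 0, 0, 0, 0, 0.5],
    [0, 0, 0, 0, 0, 0.5],
    [0, 0, 0, 0, 0, 0.5],
    [0, 0, 0, 0, 0, 0.5],
    [0, 0, 0, 0, 0, 0.5],
    [0, 0, 0, 0, 0, 0]
  ]
}}

```text
time: 21.7
ee_pos: [0.4488, 0.2297, 0.0812]
tcp_rot: [-0.046, 0.999, -0.0, -0.001]
contact_force: [-4.2, -4.0, 5.6]
grip_width: 0.0175
finger_force: 32.2
```

```bash
python3 s.py
```

```text
[0.44884359 0.22966259 0.0811675 ] -174.77347811450124 [-0.40410146  0.5794324  -0.77192185] [-4.23100567 -4.0080124   5.62362118] 0.0174646854841495 -1.327014065313594 21.7
```

The moment jumped to 0.77 N m and the grip is twisting, so the end stop is at yaw ≈177.4°. I'll ease off to there, then go 75° clockwise to yaw ≈102.4°.

Call:
{"api": "servo_tool", "payload": {
  "motion": [
    [0, 0, 0, 0, 0, -0.4],
    [0, 0, 0, 0, 0, -0.38],
    [0, 0, 0, 0, 0, 0],
    [0, 0, 0, 0, 0, 0]
  ]
}}

```text
time: 22.2
ee_pos: [0.4494, 0.2296, 0.0811]
tcp_rot: [0.021, 1.0, -0.001, -0.0]
contact_force: [-3.0, -4.0, 4.6]
grip_width: 0.016
finger_force: 29.8
```

```bash
python3 s.py
```

```text
[0.4493636  0.22961983 0.08111684] 177.64581504379169 [-0.73270169  0.42785254  0.01838336] [-2.99864153 -4.00551128  4.56238388] 0.015954887230080126 -1.1938369965491629 22.2
```

Call:
{"api": "servo_tool", "payload": {
  "motion": [
    [0, 0, 0, 0, 0, -0.5],
    [0, 0, 0, 0, 0, -0.5],
    [0, 0, 0, 0, 0, -0.5],
    [0, 0, 0, 0, 0, -0.5],
    [0, 0, 0, 0, 0, -0.5],
    [0, 0, 0, 0, 0, -0.5],
    [0, 0, 0, 0, 0, -0.5],
    [0, 0, 0, 0, 0, -0.5],
    [0, 0, 0, 0, 0, -0.5],
    [0, 0, 0, 0, 0, -0.5],
    [0, 0, 0, 0, 0, -0.5],
    [0, 0, 0, 0, 0, -0.5],
    [0, 0, 0, 0, 0, -0.5],
    [0, 0, 0, 0, 0, -0.5],
    [0, 0, 0, 0, 0, -0.52],
    [0, 0, 0, 0, 0, 0],
    [0, 0, 0, 0, 0, 0]
  ]
}}

```text
time: 24.32
ee_pos: [0.4486, 0.2287, 0.0812]
tcp_rot: [0.626, 0.78, -0.002, 0.0]
contact_force: [-4.0, -6.3, 6.3]
grip_width: 0.0157
finger_force: 29.9
```

Call:
{"api": "servo_tool", "payload": {
  "motion": [
    [0, 0, 0, 0, 0, 0],
    [0, 0, 0, 0, 0, 0],
    [0, 0, 0, 0, 0, 0],
    [0, 0, 0, 0, 0, 0],
    [0, 0, 0.3, 0, 0, 0],
    [0, 0, 0.5, 0, 0, 0],
    [0, 0, 0.6, 0, 0, 0],
    [0, 0, 0.6, 0, 0, 0],
    [0, 0, 0, 0, 0, 0]
  ],
  "gripper": 0.47
}}

```text
time: 25.45
ee_pos: [0.4515, 0.231, 0.1842]
tcp_rot: [0.627, 0.779, 0.003, 0.002]
contact_force: [0.2, -0.1, -0.2]
grip_width: 0.0444
finger_force: 0.0
```

```bash
python3 s.py; python3 - <<'E'
from station import ctrl, viewer
import cv2,numpy as np
from h import *
M=viewer.camera_model("wrist");p,d=viewer.capture("wrist")
P=cloud(dict(d=d,**M));Z=P[...,2]
m=(abs(P[...,0]-.449)<.09)&(abs(P[...,1]-.23)<.09)&(Z>.1)&(Z<.112)
print(m.sum(),cv2.minAreaRect((P[m][:,:2]*1000).astype(np.float32)))
M=viewer.camera_model("top");p,d=viewer.capture("top");P=cloud(dict(d=d,**M));q=p.astype(int)
m=(q[...,2]-q[...,0]>50)&(abs(P[...,0]-.61)<.1)&(abs(P[...,1]+.17)<.15)
print("cart",m.sum(),np.median(P[m],0))
m=(q[...,0]-q[...,2]>60)&(abs(P[...,0]-.435)<.06)&(abs(P[...,1]+.183)<.06)
print("handle",m.sum(),np.median(P[m],0),cv2.minAreaRect((P[m][:,:2]*1000).astype(np.float32)))
cv2.imwrite("pics/t4.png",p[:,:,::-1])
E
```

```text
[0.45147997 0.23097164 0.18419247] 102.38242332810376 [-0.04054365 -0.12428376 -0.04329942] [ 0.18155502 -0.06063176 -0.18767361] 0.0443939041806109 0.11944620549499622 25.45
2357 ((448.37042236328125, 229.79644775390625), (15.86194133758545, 63.12054443359375), 11.876744270324707)
cart 150 [ 0.62042648 -0.15060965  0.07875384]
handle 244 [ 0.43583267 -0.18370852  0.0660223 ] ((437.11572265625, -187.30465698242188), (22.43583869934082, 78.62083435058594), 18.628843307495117)
```

View pics/t4.png

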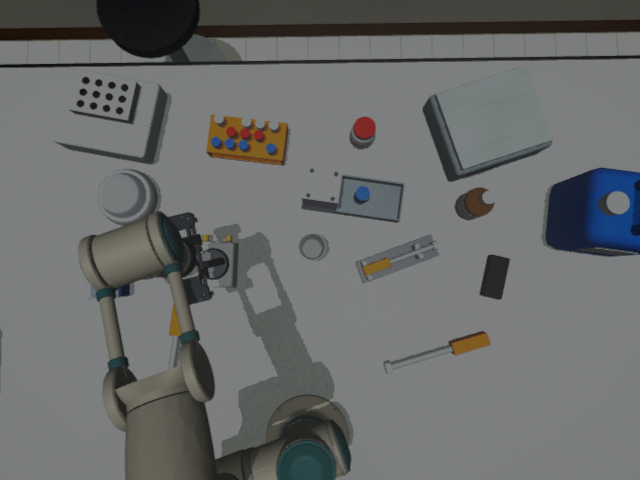

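The rod is in its forks at (397,257) and the cartridge is in the tray at (362,195). The selector bar is back at yaw 102°, which is the stop minus 75°. The bystanders have not moved and the gripper is clear.

```bash
python3 -c "
from station import ctrl
print(ctrl.hand_in())"
```

```text
the job is handed in; nothing more can be done
None
```

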